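# Weigh a parcel on the letter balance

## Task

Weigh the tall parcel carton on the letter balance: take it out of the letter rack, set it gently upright in the balance's pan, right down on the pan floor between the two end plates, then slide the brass poise along the notched beam until the beam rests level, its pointer centred on the black line of the index card, with nothing touching it. Leave the other things on the desk and in the rack standing where they are.

Things in the scene. Friction and masses are not known exactly. Their poses are not given: they have to be found in the camera images.
- balance: Letter balance, fixed. Origin: underside centre of its wooden base 104 (x) x 415 (y) x 14 mm; its -y runs along the long notched arm. In its frame: pivot at y +58.5, z 130 mm between two uprights (48 x 26 mm) that end at z 134; pan centre at y +164.5; index post (12 x 22 mm) at y -197, up to z 189.
- beam (a joint): Beam tilt, rad: 0 level, positive = long arm down, pan up; stops at -0.12 and +0.12. Weakly sprung, settles in about 1 s. Long arm down while the pan is empty. Near balance 1 mm of poise travel outwards adds about 0.006 rad (the stops lie some 37 mm of travel apart). Balance lies at 45 to 145 mm of poise travel, by the carton's unknown weight (210 to 420 g).
- poise (a joint): Position of the brass poise along the beam, m: 0 at its inner stop (poise centre 45 mm from the pivot), grows outwards, away from the pan, to 0.150 at the outer stop. Held by friction of about 1 N, so it stays where it is left at any notch or between notches.
- poise_grip (a point): Centre of the upright grip tab on top of the poise, at half its free height: tab 14 mm thick across the beam (balance x), 30 mm long along the beam (balance y), standing 36 mm clear above the poise block, whose top is 20 mm below this point. The block, 36 (x) x 34 (y) x 50 mm, surrounds the beam. Moves and tilts with the beam.
- pan_floor (a point): Centre of the pan's floor, on its upper surface, 34 mm above the desk when the beam is level; it rises and sinks 8 mm with the beam and always stays level. Axes as the balance's.
- pan: Steel pan on the short end of the beam; body origin at its hinge there. Inner space about pan_floor: 66 mm along balance y, 42 mm along x. At each y end a plate 4 mm thick, 34 mm wide, rises 105 mm above the floor; each x side has only a 7 mm lip. The carton fits only with its 58 mm length along the beam.
- beam_tip (a point): Tip of the pointer, at the end of the long arm, 250 mm from the pivot.
- index_mark (a point): The black line on the fixed white index card behind the pointer tip, 130 mm above the desk; the pointer is at its height when the beam is level.
- carton_center (a point): Centre of the tall parcel carton: plain cardboard, 58 (its x) x 34 (its y) x 110 mm tall (its z), 55 mm above its underside. It starts upright in one of the three slots of the rack, its length along the slot.
- carton: The same tall carton; origin at the centre of its underside.
- rack: Wooden letter rack, fixed to the desk. Origin: underside centre. Base 74 (x) x 156 (y) x 8 mm. Four upright boards 6 mm thick, 48 mm long in x, centred at y -72, -24, +24, +72 mm, rise to 113 mm above the desk and leave three slots 42 mm wide, open at their -x and +x ends and at the top. The tall carton's ends stick out 5 mm beyond the boards and its top 5 mm above them.
- small_box: Bystander: short cardboard box 58 x 34 x 62 mm tall, in another slot of the rack. Origin: centre of its underside.
- matchbox: Bystander: matchbox 37 x 53 x 16 mm lying in the third slot. Origin: centre of its underside.
- hourglass: Bystander: glass hourglass with a round foot, 61 mm across, 159 mm tall. Origin: centre of its underside.
- pillar_candle: Bystander: pillar candle 57 mm across, 114 mm tall. Origin: centre of its underside.
There are look-alikes about, which are no part of the job. Leave any blue or orange look-alike of the carton alone.

How it is judged:
By the outcome, as a careful person would: the job done as asked, in the order asked, and still so for the second after the job is handed in, with the robot touching nothing.
It also fails if it takes over 72 s, if anything falls off the work surface, if the arm or the gripper's body presses on something with over 40 N, if the wrist force passes 120 N, or if a joint passes its speed limit or range.

## Robot

A 6-joint arm with a two-finger parallel gripper is mounted at the origin on a cart in front of the work surface, level with it; the furniture and walls round the work are solid. World frame = base frame: x ahead of the robot, y to its left, z up, the work surface at z = 0. Lengths are in mm, angles in rad, forces in N, time in s.
With the tool pointing down it reaches from about 350 to 975 mm from the base axis. Payload 7.1 kg.
Tool frame: the origin (TCP) lies on the front face of the gripper's body, between the roots of the fingers; the fingertips stand 80 mm ahead of it and the grasp point (between the pads) lies 61 mm ahead of it; z points along the fingers, y is the line along which they close (so a half turn about z gives the same grasp; the last joint's range is limited). The gripper opens to 88 mm and grips with 3 to 60 N. Pads are 20 mm wide; open, the fingers measure 115 mm over their backs; the gripper's body (75 mm by 178 mm) begins 61 mm behind the grasp point.
Start: joints at [-1.198, 0.423, 1.63, -0, 1.089, -0.019], TCP at [238.674, -577.616, 302.675] pointing down, gripper open.
Joint ranges: [-3, 3], [-0.9, 2.11], [0.09, 2.58], [-1.31, 4.45], [0.11, 2.69], [-2.54, 2.54]. Speed limits (rad/s): [2.39, 2.39, 3.01, 3.14, 3.14, 3.14].

## Interface

Orientations are given as a rotation vector (axis times angle).
In Python, from workcell import readout, vision, close_job gives the robot as it stands.
- The arm moves only by the tool servo_tool, never from a script. Its argument "plan" is a list that holds one entry, the list of rows, each a list of 7 numbers: the gripper command: -1 is fully open, 1 is shut, values between are in proportion, then the shift along the world's x, y, z in units of 40 mm (1.0 is 40 mm), then the turn, a rotation vector about the world's x, y, z in units of 5 degrees (1.0 is 5 degrees). A call has 1 to 5 rows; each row shifts and turns the commanded pose from where the row before left it; what a row does not reach is not made up. A row lasts 1/12 s, in which the tool goes at most 41.7 mm and 7.16 degrees, less where a joint would pass 70% of its speed; a pose out of reach is approached as far as the arm can. A call is refused whole if a number of a shift passes 1 or a number of a turn 1, either way. A call with a gripper value outside its range is refused whole. The fingers move at their own pace and stop on an object; the grip force is fixed at half the most. Time passes only in rows, so rows that do not move let the fingers close. It gives the time, the measured TCP pose, the force, the opening and the grip force at its end, in the units of the state.
- readout.get_obs(): the state, without advancing time (a new reading comes with each control period).
- vision.get_image(name): name is "scene" or "top" or "wrist"; returns the picture (480x640x3 uint8, red, green, blue); there is no depth.
- vision.camera_params(name): a dict with "fx", "fy", "cx", "cy" (pixels), "D" ([k1, k2, p1, p2, k3] as OpenCV has them; the pictures are not rectified), "rvec" (rotation vector, rad) and "tvec" (3), from world to camera coordinates, as OpenCV has them; the wrist camera has in their place "hand_eye" (4x4, takes a point from camera to tool coordinates, whose origin is the TCP and whose axes are the flange's). Camera axes: x right, y down, z forward; pixel columns grow to the right and rows downward; lengths in mm; the calibration is good to about 2 mm. A picture is of the moment at which its call begins: read the wrist's pose just before it. camera_params takes no time and is no camera call.
- close_job(): hands the job in; it is judged then, once.
The state is a dict: "t": time; "qpos": joint angles; "qvel": joint speeds; "joint_torque": joint torques, N m; "ee_pos": TCP position; "orientation": TCP orientation; "ft_force": force on the tool from outside, world axes, zero at the start; "moment": the same for the moment, N m; "width": finger opening in mm; "grasp_force": force on a finger pad.
Only numpy, scipy, OpenCV 4.12 (cv2) and the standard library are available. Lean on these libraries where they do the work, as an engineer would, in place of code of your own. Each camera call takes 0.05 s, during which the arm holds its last target. There are 200 camera calls.

## Working session

There is one attempt and no reset: what is moved stays moved. The work goes in short steps, Python scripts to look and compute and a tool call to move; the robot and the scene stay as the last step left them, time stands still between calls to the robot, and variables do not carry over. Pictures are saved under pics/ and viewed, at most 10 in all, crops included, and the job is handed in when it is done.

Besides the shell and the picture viewer there is one more tool, called as a command line: name --argument value ..., lists and objects as JSON in quotes. servo_tool: Moves the arm, as the interface text tells. Its arguments: {"type":"object","properties":{"plan":{"type":"array"}},"required":["plan"]}

```bash
mkdir -p pics; ls; cat > h.py <<'E'
import numpy as np, cv2
from workcell import readout, vision, close_job
def save(n,f):
    im=vision.get_image(n); cv2.imwrite(f'pics/{f}.png',im[:,:,::-1]); return im
def ray(n,uv):
    p=vision.camera_params(n);K=np.array([[p['fx'],0,p['cx']],[0,p['fy'],p['cy']],[0,0,1]])
    q=cv2.undistortPoints(np.array(uv,float).reshape(-1,1,2),K,np.array(p['D'],float)).reshape(-1,2)
    d=np.c_[q,np.ones(len(q))]
    if n=='wrist':
        s=readout.get_obs();R=cv2.Rodrigues(np.array(s['orientation'],float))[0];H=np.array(p['hand_eye'])
        return R@H[:3,3]+np.array(s['ee_pos']),(R@H[:3,:3]@d.T).T
    R=cv2.Rodrigues(np.array(p['rvec'],float))[0]
    return -R.T@np.array(p['tvec']).ravel(),(R.T@d.T).T
def onz(n,uv,z):
    o,d=ray(n,uv);return o+d*((z-o[2])/d[:,2])[:,None]
def proj(n,P):
    p=vision.camera_params(n);K=np.array([[p['fx'],0,p['cx']],[0,p['fy'],p['cy']],[0,0,1]])
    return cv2.projectPoints(np.array(P,float).reshape(-1,1,3),np.array(p['rvec'],float),np.array(p['tvec'],float),K,np.array(p['D'],float))[0].reshape(-1,2)
E
python3 - <<'E'
from h import *
for n in('scene','top'):
    save(n,n+'0');o,d=ray(n,[[320,240]]);print(n,o,d)
print(readout.get_obs())
E
```

```text
pics
scene [-378.89070814 -756.41365281  658.48278222] [[ 0.71839823  0.55207434 -0.42340097]]
top [ 442.59330022  -16.01163819 1455.83000425] [[ 0.06708426 -0.02310321 -0.99752242]]
{'t': 0.1, 'qpos': array([-1.19801299e+00,  4.23801977e-01,  1.63059672e+00,  6.77823151e-08,
        1.08860857e+00, -1.90105197e-02]), 'qvel': array([ 0.0001042 , -0.00062189, -0.00101226,  0.00074649, -0.00142247,
        0.00065555]), 'joint_torque': array([ 3.67613220e-04, -5.45616567e+01, -2.74324036e+01,  6.45131548e-02,
        1.88093452e-02, -1.41221614e-05]), 'ee_pos': array([ 238.53024643, -577.27105001,  301.96252731]), 'orientation': array([-3.08013898e+00, -6.11228547e-01,  3.90742765e-04]), 'ft_force': array([ 0.45038443, -0.01602394, -0.14997482]), 'moment': array([ 0.00878042, -0.02068151,  0.02657819]), 'grasp_force': 0.0, 'width': 88.03217333483607}
```

View pics/top0.png

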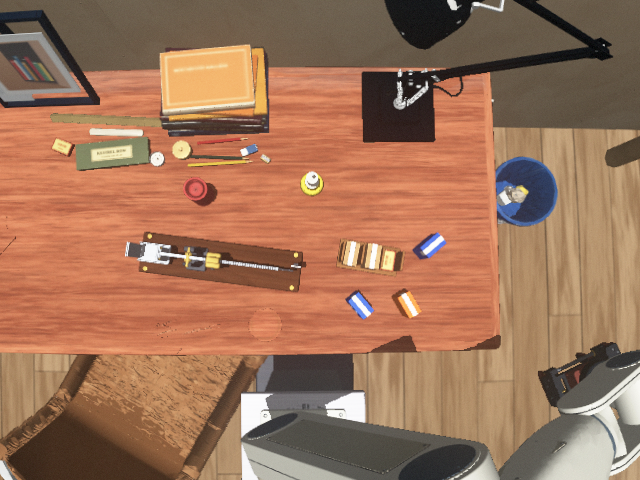

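View pics/scene0.png

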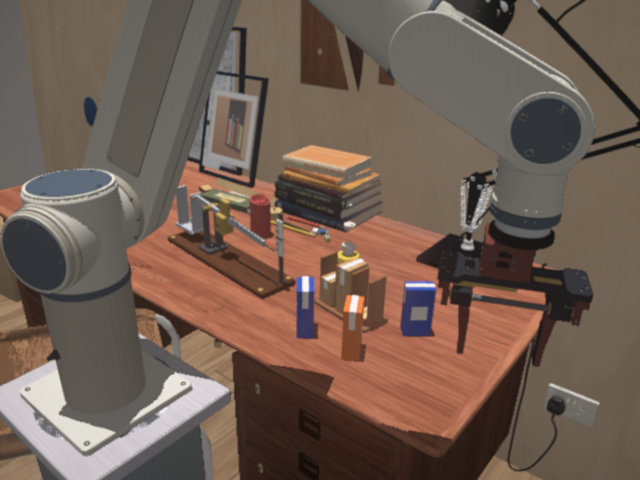

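The top view shows the balance from (130,250) (pan) to (300,270) (pointer end). The rack spans (338-403, 238-272), and the blue and orange look-alikes stand around it. Next I'll zoom in on both.

```bash
python3 - <<'E'
import cv2,numpy as np
a=cv2.imread('pics/top0.png');s=cv2.imread('pics/scene0.png')
r=lambda i,x0,y0,x1,y1,w,h:cv2.resize(i[y0:y1,x0:x1],(w,h),interpolation=cv2.INTER_CUBIC)
m=np.vstack([np.hstack([r(a,330,230,410,280,400,250),r(s,310,240,400,335,400,250)]),r(a,120,225,310,300,800,316)])
cv2.imwrite('pics/crop1.png',m)
E
```

```text
(no output)
```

View pics/crop1.png

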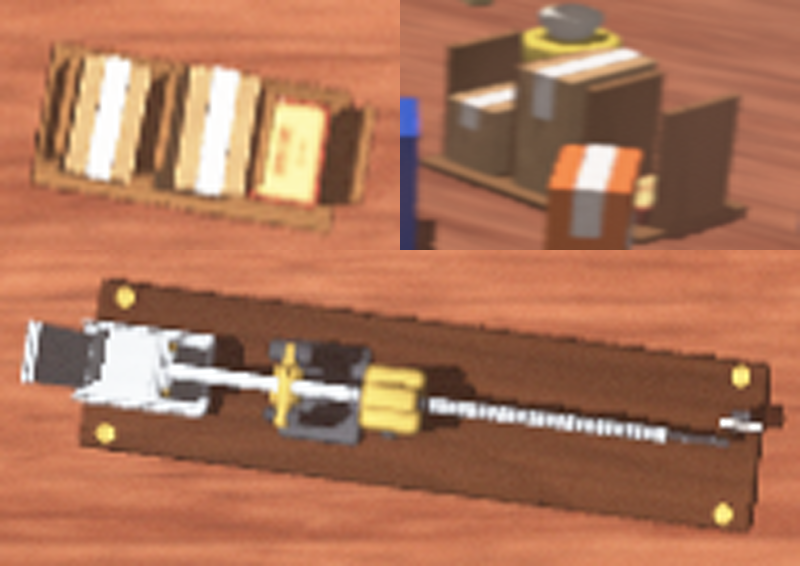

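Middle slot: the tall carton, its top at about (373,256). The small box is in the left slot and the matchbox in the right. The poise is near its inner stop, and the brass screws mark the base corners.

```bash
python3 - <<'E'
from h import *
f=800/190
sc=np.array([[125,297],[105,433],[740,376],[723,514]],float);sc=np.c_[120+sc[:,0]/f,225+(sc[:,1]-250)/f]-.5
S=onz('top',sc,15);print(S.round(1));c=S.mean(0);v=(S[0]+S[1]-S[2]-S[3])/2
print('bal',c,'len',np.linalg.norm(v[:2]),'yaw(y axis)',np.arctan2(-v[0],v[1]),np.arctan2(*(S[0]-S[1])[[1,0]]))
# base outline corners (crop coords) z=14
b=np.array([[103,280],[80,447],[768,364],[750,530]],float);b=np.c_[120+b[:,0]/f,225+(b[:,1]-250)/f]-.5
B=onz('top',b,14);vb=(B[0]+B[1]-B[2]-B[3])/2;print('base',B.mean(0),np.linalg.norm(vb[:2]),np.linalg.norm((B[0]-B[1])[:2]),np.arctan2(-vb[0],vb[1]))
im=cv2.imread('pics/top0.png')
hsv=cv2.cvtColor(im,cv2.COLOR_BGR2HSV)
w=((hsv[...,1]<70)&(hsv[...,2]>180)).astype(np.uint8);w[:235]=0;w[280:]=0;w[:,:330]=0;w[:,410:]=0
n,l,st,ce=cv2.connectedComponentsWithStats(w)
for i in range(1,n):
    if st[i,4]<15: continue
    r=cv2.minAreaRect(np.argwhere(l==i)[:,::-1].astype(np.float32)); bx=cv2.boxPoints(r)
    for z in(118,70): 
        q=onz('top',bx,z); e=[q[1]-q[0],q[2]-q[1]];e=max(e,key=lambda a:np.hypot(*a[:2]))
        print(ce[i],z,onz('top',ce[i],z).round(1),np.hypot(*e[:2]),np.degrees(np.arctan2(e[1],e[0])))
# rack base corners & carton top corners from crop (scale5)
rk=np.array([[52,42],[375,103],[33,187],[330,230]],float)/5+[330,230]-.5
for p,z in((0,113),(1,113),(2,8),(3,8)):print('rk',onz('top',rk[p],z).round(1))
ct=np.array([[190,66],[261,77],[245,196],[174,190]],float)/5+[330,230]-.5
C=onz('top',ct,118);print('carton',C.round(1).tolist(),C.mean(0))
hue=((hsv[...,0]>18)&(hsv[...,0]<35)&(hsv[...,1]>120)&(hsv[...,2]>120)).astype(np.uint8)
n,l,st,ce=cv2.connectedComponentsWithStats(hue)
for i in range(1,n):
    if st[i,4]>3 and 120<ce[i,0]<310 and 230<ce[i,1]<300: print(st[i],ce[i],onz('top',ce[i],165).round(1))
print([ (k,onz('top',uv,z).round(0)[0].tolist()) for k,uv,z in(('hg',(312,183),100),('cndl',(196,187),114),('blue1',(360,304),110),('or',(408,303),110),('blue2',(432,245),110))])
E
```

```text
[[554.4 390.7  15. ]
 [471.3 402.2  15. ]
 [503.1  14.3  15. ]
 [419.7  25.2  15. ]]
bal [487.13562191 208.06978432  15.        ] len 380.2245968422966 yaw(y axis) -0.13581817395118362 -0.13798646316446278
base [487.02508179 207.2323269   14.        ] 411.8569499518553 103.00937688538079 -0.13126915883634913
[351.18461538 253.3       ] 118 [[ 500.2 -120.8  118. ]] 58.38805577392405 -12.104222734511845
[351.18461538 253.3       ] 70 [[ 502.3 -124.6   70. ]] 60.48296070821445 -12.104222734511861
[373.02112676 255.73943662] 118 [[ 493.9 -172.9  118. ]] 60.00005244354386 -9.70385592324846
[373.02112676 255.73943662] 70 [[ 495.7 -178.5   70. ]] 62.15279420306311 -9.703855923248438
rk [[537.5 -94.7 113. ]]
rk [[ 506.8 -249.6  113. ]]
rk [[470.4 -90.2   8. ]]
rk [[ 446.6 -243.1    8. ]]
carton [[525.1, -160.2, 118.0], [519.5, -194.1, 118.0], [462.9, -185.5, 118.0], [466.1, -151.6, 118.0]] [ 493.42280721 -172.83994176  118.        ]
[148 234   4   5  17] [149.41176471 235.88235294] [[542.3 347.8 165. ]]
[185 247   7  10  35] [188.2        252.34285714] [[503.6 257.  165. ]]
[205 252  16  16 189] [212.69312169 259.71428571] [[486.3 200.4 165. ]]
[294 253   4   1   4] [295.5 253. ] [[500.1  10.5 165. ]]
[294 255   4   2   5] [295.8 255.8] [[493.6   9.9 165. ]]
[184 258   7   9  33] [186.66666667 261.12121212] [[483.5 260.5 165. ]]
[143 266   4   5  14] [144.28571429 267.92857143] [[468.4 359.  165. ]]
[290 285   4   5   9] [291.66666667 287.22222222] [[422.   19.8 165. ]]
[('hg', [673.0, -29.0, 100.0]), ('cndl', [663.0, 250.0, 114.0]), ('blue1', [380.0, -141.0, 110.0]), ('or', [380.0, -256.0, 110.0]), ('blue2', [519.0, -317.0, 110.0])]
```

servo_tool --plan '[[[-1,0.53,0.84,0,0,0,0.97],[-1,0.53,0.84,0,0,0,0.97],[-1,0.53,0.84,0,0,0,0.97],[-1,0.53,0.84,0,0,0,0.97],[-1,0.53,0.84,0,0,0,0.97]]]'

```text
t: 0.52
ee_pos: [345.1, -407.9, 302.4]
orientation: [-2.882, -1.25, 0.0]
ft_force: [0.6, 0.2, -0.0]
width: 88.1
grasp_force: 0.0
```

servo_tool --plan '[[[-1,0.53,0.84,0,0,0,0.97],[-1,0.53,0.84,0,0,0,0.97],[-1,0.53,0.84,0,0,0,0.97],[-1,0.53,0.84,0,0,0,0.97],[-1,0.53,0.84,0,0,0,0.97]]]'

```text
t: 0.93
ee_pos: [451.2, -239.7, 302.6]
orientation: [-2.555, -1.828, 0.0]
ft_force: [0.5, -0.8, -0.2]
width: 88.1
grasp_force: 0.0
```

servo_tool --plan '[[[-1,0.53,0.84,0,0,0,0.97],[-1,0.53,0.84,0,0,0,0.97],[-1,0,0,0,0,0,0],[-1,0,0,0,0,0,0]]]'

```text
t: 1.27
ee_pos: [493.7, -172.8, 302.4]
orientation: [-2.391, -2.037, 0.001]
ft_force: [-0.1, -0.3, -0.2]
width: 87.4
grasp_force: 0.0
```

```bash
cat >> h.py <<'E'
def st():
    s=readout.get_obs();R=cv2.Rodrigues(np.array(s['orientation'],float))[0]
    print('t',round(s['t'],2),'tcp',np.round(s['ee_pos'],1),'yaw',np.degrees(np.arctan2(R[1,1],R[0,1])).round(1),'z',R[:,2].round(3),'F',np.round(s['ft_force'],1),'w',round(s['width'],1),'g',round(s['grasp_force'],1),'q',np.round(s['qpos'],2))
E
python3 - <<'E'
from h import *
st();save('wrist','w1');print(onz('wrist',[[320,240]],118))
print(vision.camera_params('wrist'))
E
```

```text
t 1.27 tcp [ 493.7 -172.8  302.4] yaw -9.2 z [-0.001  0.    -1.   ] F [-0.1 -0.3 -0.2] w 87.4 g 0.0 q [-0.36  0.27  1.85 -0.    1.01 -0.2 ]
[[ 493.18939772 -178.47846308  118.        ]]
{'fx': 370.14925059402503, 'fy': 370.14925059402503, 'cx': 320.0718135275457, 'cy': 234.9055948801507, 'D': array([-0.06773799,  0.        ,  0.        ,  0.        ,  0.        ]), 'hand_eye': array([[ 4.49978826e-04, -9.70636046e-01, -2.40552416e-01,
         6.55802747e+01],
       [ 9.99999758e-01,  3.08918352e-04,  6.24111087e-04,
         9.69986397e-01],
       [-5.31473662e-04, -2.40552638e-01,  9.70635949e-01,
        -8.23712986e+01],
       [ 0.00000000e+00,  0.00000000e+00,  0.00000000e+00,
         1.00000000e+00]])}
```

View pics/w1.png

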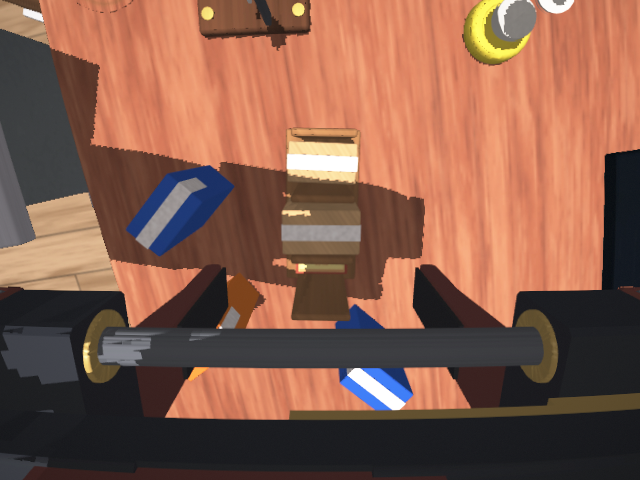

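The wrist view shows the carton top centred near (321,231). Its tape runs across (281-361, 221-241), so the slot direction is level in the picture and the yaw fits.

```bash
python3 - <<'E'
from h import *
P=onz('wrist',[[281,231],[361,231],[321,205],[321,255],[321,231]],118);print(P.round(1),np.linalg.norm(P[1]-P[0]),np.linalg.norm(P[2]-P[3]))
print(onz('wrist',[[281,231],[361,231]],118))
E
```

```text
[[ 465.8 -167.   118. ]
 [ 524.3 -176.6  118. ]
 [ 498.2 -152.6  118. ]
 [ 492.1 -190.1  118. ]
 [ 495.  -171.8  118. ]] 59.28200083341938 38.01645730424739
[[ 465.77580044 -167.02623111  118.        ]
 [ 524.28525944 -176.56556183  118.        ]]
```

servo_tool --plan '[[[-1,0,0,-0.8,0,0,0],[-1,0,0,-0.8,0,0,0],[-1,0,0,-0.8,0,0,0],[-1,0,0,-0.8,0,0,0],[-1,0,0,-0.6,0,0,0]]]'

```text
t: 1.73
ee_pos: [491.2, -175.9, 148.4]
orientation: [-2.397, -2.028, 0.002]
ft_force: [-0.7, 0.3, -0.5]
width: 87.9
grasp_force: 0.0
```

servo_tool --plan '[[[0,0,0,0,0,0,0],[0.6,0,0,0,0,0,0],[1,0,0,0,0,0,0],[1,0,0,0,0,0,0],[1,0,0,0,0,0,0]]]'

```text
t: 2.15
ee_pos: [493.8, -175.1, 152.4]
orientation: [2.394, 2.031, 0.002]
ft_force: [-0.3, -0.0, -0.5]
width: 58.1
grasp_force: 7.5
```

servo_tool --plan '[[[1,0,0,0,0,0,0],[1,0,0,0,0,0,0],[1,0,0,0,0,0,0],[1,0,0,0,0,0,0]]]'

```text
t: 2.48
ee_pos: [493.9, -174.9, 152.4]
orientation: [2.393, 2.031, 0.002]
ft_force: [-1.4, -1.6, 6.9]
width: 58.0
grasp_force: 30.0
```

servo_tool --plan '[[[1,0,0,0.3,0,0,0],[1,0,0,0.6,0,0,0],[1,0,0,0.8,0,0,0],[1,0,0,0.8,0,0,0],[1,0,0,0.8,0,0,0]]]'

```text
t: 2.9
ee_pos: [492.5, -174.0, 284.9]
orientation: [-2.395, -2.033, 0.0]
ft_force: [0.1, -0.4, -2.4]
width: 57.4
grasp_force: 30.0
```

servo_tool --plan '[[[1,0.4,0,0.1,0,0,0],[1,0.8,0,0,0,0,0],[1,0.8,0,0,0,0,0],[1,0.8,0,0,0,0,0],[1,0,0,-0.3,0,0,0]]]'

```text
t: 3.32
ee_pos: [611.1, -174.6, 278.4]
orientation: [2.388, 2.029, 0.009]
ft_force: [0.4, -0.1, -2.2]
width: 57.8
grasp_force: 30.0
```

servo_tool --plan '[[[1,0,0,-0.8,0,0,0],[1,0,0,-0.8,0,0,0],[1,0,0,-0.8,0,0,0],[1,0,0,-0.3,0,0,0],[1,0,0,0,0,0,0]]]'

```text
t: 3.73
ee_pos: [602.8, -173.7, 163.9]
orientation: [-2.391, -2.03, 0.005]
ft_force: [-0.8, -0.4, -2.1]
width: 58.0
grasp_force: 30.0
```

```bash
python3 - <<'E'
from h import *
st()
E
```

```text
t 3.73 tcp [ 602.8 -173.7  163.9] yaw -9.3 z [-0.006  0.002 -1.   ] F [-0.8 -0.4 -2.1] w 58.0 g 30.0 q [-0.3   0.6   1.7   0.    0.84 -0.14]
```

servo_tool --plan '[[[1,0,0,-0.2,0,0,0],[1,0,0,-0.15,0,0,0],[1,0,0,-0.05,0,0,0],[1,0,0,0,0,0,0],[1,0,0,0,0,0,0]]]'

```text
t: 4.15
ee_pos: [605.5, -174.6, 151.6]
orientation: [2.394, 2.032, 0.001]
ft_force: [0.5, 0.6, -1.4]
width: 57.8
grasp_force: 30.0
```

servo_tool --plan '[[[1,0,0,-0.05,0,0,0],[1,0,0,0,0,0,0],[1,0,0,0,0,0,0]]]'

```text
t: 4.4
ee_pos: [605.1, -174.4, 148.9]
orientation: [2.395, 2.033, 0.0]
ft_force: [0.2, 0.0, -2.4]
width: 58.0
grasp_force: 30.0
```

servo_tool --plan '[[[1,0,0,-0.05,0,0,0],[1,0,0,0,0,0,0],[1,0,0,0,0,0,0]]]'

```text
t: 4.65
ee_pos: [605.0, -174.4, 146.5]
orientation: [-2.395, -2.033, 0.0]
ft_force: [0.3, 0.4, -1.2]
width: 58.0
grasp_force: 30.0
```

servo_tool --plan '[[[1,0,0,-0.04,0,0,0],[1,0,0,0,0,0,0],[1,0,0,0,0,0,0]]]'

```text
t: 4.9
ee_pos: [605.0, -174.4, 144.9]
orientation: [-2.395, -2.033, 0.0]
ft_force: [-0.4, 0.3, -2.2]
width: 58.0
grasp_force: 30.0
```

servo_tool --plan '[[[1,0,0,-0.03,0,0,0],[1,0,0,0,0,0,0],[1,0,0,0,0,0,0]]]'

```text
t: 5.15
ee_pos: [605.1, -174.5, 144.4]
orientation: [2.395, 2.033, 0.0]
ft_force: [-3.2, 0.3, 4.6]
width: 58.0
grasp_force: 30.0
```

servo_tool --plan '[[[1,0,0,-0.02,0,0,0],[1,0,0,0,0,0,0],[1,0,0,0,0,0,0]]]'

```text
t: 5.4
ee_pos: [605.1, -174.5, 144.4]
orientation: [2.395, 2.033, 0.0]
ft_force: [-4.4, 1.5, 11.5]
width: 57.9
grasp_force: 30.0
```

servo_tool --plan '[[[-1,0,0,0,0,0,0],[-1,0,0,0,0,0,0],[-1,0,0,0,0,0,0],[-1,0,0,0,0,0,0],[-1,0,0,0,0,0,0]]]'

```text
t: 5.82
ee_pos: [605.1, -174.4, 142.8]
orientation: [-2.395, -2.033, 0.0]
ft_force: [0.4, 0.1, 0.5]
width: 86.4
grasp_force: 0.0
```

servo_tool --plan '[[[-1,0,0,0.5,0,0,0],[-1,0,0,0.9,0,0,0],[-1,0,0,0.9,0,0,-1],[-1,0,0,0.5,0,0,-1],[-1,0,0,0,0,0,-1]]]'

```text
t: 6.23
ee_pos: [607.4, -175.1, 260.4]
orientation: [2.638, 1.694, 0.009]
ft_force: [1.2, -0.7, 0.4]
width: 87.8
grasp_force: 0.0
```

servo_tool --plan '[[[-1,0,0,0,0,0,-1],[-1,0,0,0,0,0,-1],[-1,0,0,0,0,0,-1],[-1,0,0,0,0,0,-1],[-1,0,0,0,0,0,-1]]]'

```text
t: 6.65
ee_pos: [605.1, -174.4, 254.9]
orientation: [-2.948, -1.085, 0.0]
ft_force: [0.5, -0.3, -0.2]
width: 87.5
grasp_force: 0.0
```

servo_tool --plan '[[[-1,0,0,0,0,0,-1],[-1,0,0,0,0,0,-1],[-1,0,0,0,0,0,-1],[-1,0,0,0,0,0,-1],[-1,0,0,0,0,0,-1]]]'

```text
t: 7.07
ee_pos: [605.0, -174.4, 254.8]
orientation: [-3.113, -0.421, 0.0]
ft_force: [0.1, 0.2, -0.3]
width: 87.9
grasp_force: 0.0
```

servo_tool --plan '[[[-1,0,0,0,0,0,-1],[-1,0,0,0,0,0,-1],[-1,0,0,0,0,0,-1],[-1,0,0,0,0,0,-1],[-1,0,0,0,0,0,-1]]]'

```text
t: 7.48
ee_pos: [605.1, -174.4, 254.9]
orientation: [-3.131, 0.263, 0.0]
ft_force: [-0.6, -0.1, 0.8]
width: 87.5
grasp_force: 0.0
```

```bash
python3 - <<'E'
from h import *
st();im=save('wrist','w2');s=save('scene','s2');t=save('top','t2')
a=np.hstack([cv2.resize(im,(400,300)),cv2.resize(t[150:300,300:500],(400,300))])
cv2.imwrite('pics/c2.png',a[:,:,::-1])
E
```

```text
t 7.48 tcp [ 605.1 -174.4  254.9] yaw -99.6 z [-0.  0. -1.] F [-0.6 -0.1  0.8] w 87.5 g 0.0 q [-0.3   0.48  1.65  0.    1.    1.44]
```

View pics/c2.png

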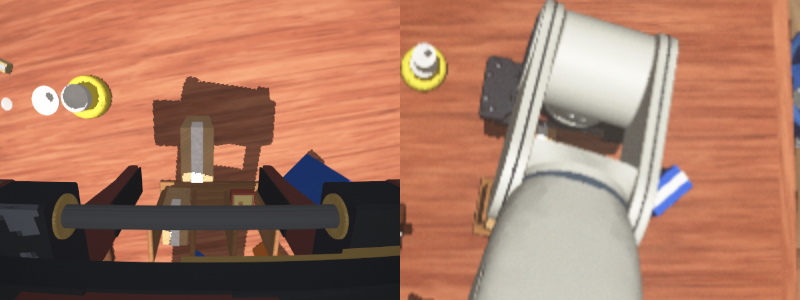

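The carton stands upright between the fingers, at about (197,150) in the half-size wrist view. Next I'll regrasp it across its width.

servo_tool --plan '[[[-1,0,0,-0.6,0,0,0],[-1,0,0,-0.8,0,0,0],[-1,0,0,-0.8,0,0,0],[-1,0,0,-0.6,0,0,0],[-1,0,0,0,0,0,0]]]'

```text
t: 8.05
ee_pos: [602.2, -173.5, 138.1]
orientation: [-3.13, 0.252, 0.013]
ft_force: [-1.6, 0.9, -0.7]
width: 87.9
grasp_force: 0.0
```

servo_tool --plan '[[[0,0,0,0,0,0,0],[0.2,0,0,0,0,0,0],[0.6,0,0,0,0,0,0],[1,0,0,0,0,0,0],[1,0,0,0,0,0,0]]]'

```text
t: 8.47
ee_pos: [605.8, -174.6, 144.7]
orientation: [3.131, -0.256, 0.004]
ft_force: [1.0, -0.2, -0.7]
width: 58.1
grasp_force: 0.0
```

servo_tool --plan '[[[1,0,0,0,0,0,0],[1,0,0,0,0,0,0],[1,0,0,0,0,0,0],[1,0,0,0,0,0,0]]]'

```text
t: 8.8
ee_pos: [605.1, -174.4, 143.3]
orientation: [-3.131, 0.256, -0.0]
ft_force: [-0.3, 0.3, 3.1]
width: 33.8
grasp_force: 30.0
```

servo_tool --plan '[[[1,0,0,0.4,0,0,0],[1,0,0,0.9,0,0,0],[1,0,0,1,0,0,0],[1,0,0,1,0,0,0],[1,0,0,0.9,0,0,0]]]'

```text
t: 9.22
ee_pos: [604.8, -174.3, 312.9]
orientation: [-3.131, 0.256, 0.001]
ft_force: [0.9, -0.2, -2.1]
width: 34.0
grasp_force: 30.0
```

servo_tool --plan '[[[1,0,0,0.7,0,0,0.5],[1,0,0.4,0,0,0,1],[1,-0.15,0.8,0,0,0,1],[1,-0.15,0.8,0,0,0,1],[1,-0.15,0.8,0,0,0,1]]]'

```text
t: 9.63
ee_pos: [586.3, -61.5, 338.8]
orientation: [-3.12, -0.365, 0.001]
ft_force: [0.6, 0.3, -1.6]
width: 34.0
grasp_force: 30.0
```

```bash
python3 - <<'E'
from h import *
st()
im=cv2.imread('pics/top0.png');k=8;x0,y0=120,225
big=cv2.resize(im[y0:y0+65,x0:x0+100],(800,520),interpolation=cv2.INTER_CUBIC)
c=np.array([487.1,208.,0]);th=-.136;X=np.array([np.cos(th),np.sin(th),0]);Y=np.array([-np.sin(th),np.cos(th),0])
P=[];B=lambda x,y,z:c+x*X+y*Y+[0,0,z]
for s in(-1,1):
  for y in(33,37): P+= [B(s*17,164.5+t*y,147) for t in(-1,1)]
  P+=[B(s*21,164.5+t*33,42) for t in(-1,1)]
  P+=[B(s*24,58.5+t*13,134) for t in(-1,1)]
for p in (proj('top',P)-[x0,y0]+.5)*k: cv2.circle(big,(int(p[0]),int(p[1])),4,(0,255,0),1)
cv2.imwrite('pics/ov.png',big)
E
```

```text
t 9.63 tcp [586.3 -61.5 338.8] yaw -76.7 z [-0.001  0.    -1.   ] F [ 0.6  0.3 -1.6] w 34.0 g 30.0 q [-0.12  0.33  1.68  0.    1.13  1.21]
```

View pics/ov.png

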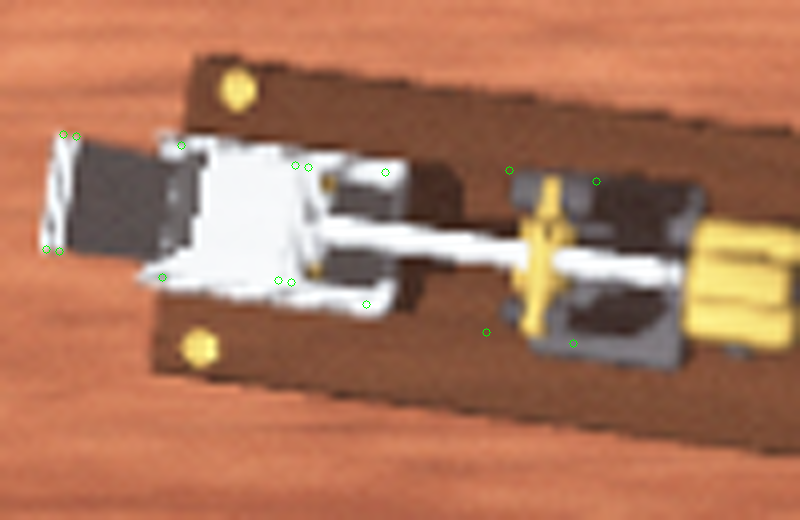

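The overlay of the predicted pan corners (plates at (61,190) and (293,222), floor corners at 165-385) agrees with the picture to within about 2 mm. Next I'll carry the carton over the pan.

servo_tool --plan '[[[1,-0.16,0.9,0,0,0,1],[1,-0.16,0.9,0,0,0,1],[1,-0.16,0.9,0,0,0,1],[1,-0.16,0.9,0,0,0,1],[1,-0.16,0.9,0,0,0,1]]]'

```text
t: 10.05
ee_pos: [554.1, 119.1, 338.7]
orientation: [-2.967, -1.033, 0.001]
ft_force: [0.4, 0.4, -1.6]
width: 33.7
grasp_force: 30.0
```

servo_tool --plan '[[[1,-0.16,0.9,0,0,0,1],[1,-0.16,0.9,0,0,0,1],[1,-0.16,0.9,0,0,0,1],[1,-0.16,0.9,0,0,0,1],[1,-0.16,0.8,0,0,0,1]]]'

```text
t: 10.47
ee_pos: [522.1, 295.5, 338.6]
orientation: [-2.672, -1.651, 0.001]
ft_force: [0.8, -0.6, -2.3]
width: 34.4
grasp_force: 30.0
```

servo_tool --plan '[[[1,-0.16,0.6,0,0,0,1],[1,-0.16,0.4,0,0,0,1],[1,0,0.2,0,0,0,0.9],[1,0,0.1,0,0,0,0.9],[1,0,0,0,0,0,0]]]'

```text
t: 10.88
ee_pos: [509.7, 346.5, 338.4]
orientation: [-2.364, -2.069, 0.002]
ft_force: [-0.1, 0.4, -2.6]
width: 34.0
grasp_force: 30.0
```

```bash
python3 - <<'E'
from h import *
st();im=save('wrist','w3')
E
```

```text
t 10.88 tcp [509.7 346.5 338.4] yaw -7.6 z [-0.001 -0.    -1.   ] F [-0.1  0.4 -2.6] w 34.0 g 30.0 q [0.58 0.37 1.62 0.   1.15 0.71]
```

View pics/w3.png

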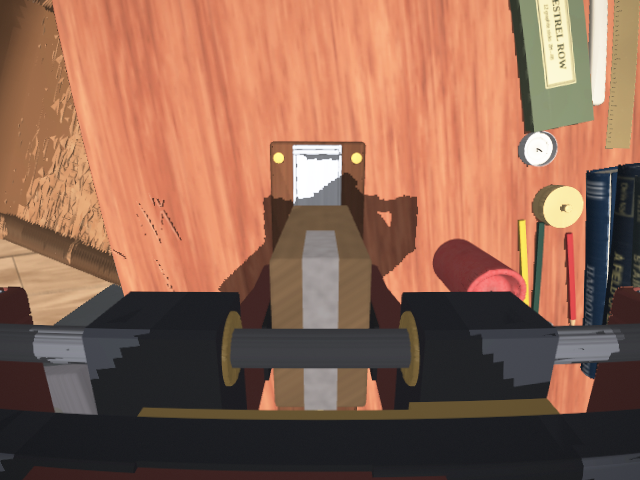

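The wrist view shows the carton held upright, the pan's far plate with its top edge at (293-342,147), and the base screws at (278,158) and (357,158). I'll check these against the estimate.

```bash
python3 - <<'E'
from h import *
print(onz('wrist',[[293,147.5],[342,147.5]],147).round(1), 'expect',(497.6,410.1),(531.2,405.5))
print(onz('wrist',[[278,158],[357,158]],15).round(1),'top said 471.3,402.2 / 554.4,390.7')
# carton bottom far edge corners
st()
E
```

```text
[[500.  410.4 147. ]
 [535.1 405.5 147. ]] expect (497.6, 410.1) (531.2, 405.5)
[[472.7 401.5  15. ]
 [557.1 389.9  15. ]] top said 471.3,402.2 / 554.4,390.7
t 10.93 tcp [509.8 345.8 338.5] yaw -7.9 z [-0.001 -0.001 -1.   ] F [ 0.2 -0.3 -2.4] w 33.7 g 30.0 q [ 0.58  0.37  1.62 -0.    1.15  0.71]
```

```bash
python3 - <<'E'
from h import *
im=cv2.imread('pics/w3.png');h=cv2.cvtColor(im,cv2.COLOR_BGR2HSV)
for r in(212,220,230): print(r,[tuple(h[r,c]) for c in range(278,300,3)],[tuple(h[r,c]) for c in range(344,366,3)])
P=onz('wrist',[[291,207],[351,207]],195.2);print(P.round(1),P.mean(0))
E
```

```text
212 [(np.uint8(9), np.uint8(126), np.uint8(67)), (np.uint8(10), np.uint8(126), np.uint8(67)), (np.uint8(10), np.uint8(129), np.uint8(69)), (np.uint8(11), np.uint8(131), np.uint8(64)), (np.uint8(13), np.uint8(118), np.uint8(84)), (np.uint8(15), np.uint8(105), np.uint8(102)), (np.uint8(15), np.uint8(108), np.uint8(102)), (np.uint8(15), np.uint8(105), np.uint8(104))] [(np.uint8(15), np.uint8(106), np.uint8(108)), (np.uint8(15), np.uint8(109), np.uint8(108)), (np.uint8(13), np.uint8(114), np.uint8(85)), (np.uint8(9), np.uint8(127), np.uint8(62)), (np.uint8(10), np.uint8(123), np.uint8(60)), (np.uint8(10), np.uint8(125), np.uint8(59)), (np.uint8(10), np.uint8(123), np.uint8(56)), (np.uint8(9), np.uint8(131), np.uint8(115))]
220 [(np.uint8(9), np.uint8(126), np.uint8(67)), (np.uint8(9), np.uint8(126), np.uint8(67)), (np.uint8(9), np.uint8(126), np.uint8(69)), (np.uint8(14), np.uint8(110), np.uint8(97)), (np.uint8(16), np.uint8(109), np.uint8(108)), (np.uint8(15), np.uint8(108), np.uint8(111)), (np.uint8(15), np.uint8(107), np.uint8(112)), (np.uint8(15), np.uint8(107), np.uint8(110))] [(np.
[... 477 characters left out ...]
107), np.uint8(107)), (np.uint8(14), np.uint8(107), np.uint8(107)), (np.uint8(16), np.uint8(109), np.uint8(108)), (np.uint8(15), np.uint8(108), np.uint8(111)), (np.uint8(15), np.uint8(106), np.uint8(111)), (np.uint8(15), np.uint8(109), np.uint8(110))] [(np.uint8(15), np.uint8(109), np.uint8(108)), (np.uint8(15), np.uint8(108), np.uint8(109)), (np.uint8(15), np.uint8(107), np.uint8(107)), (np.uint8(14), np.uint8(107), np.uint8(105)), (np.uint8(15), np.uint8(107), np.uint8(107)), (np.uint8(10), np.uint8(123), np.uint8(58)), (np.uint8(9), np.uint8(121), np.uint8(61)), (np.uint8(9), np.uint8(132), np.uint8(106))]
[[496.8 375.1 195.2]
 [533.5 370.1 195.2]] [515.12825735 372.59282997 195.2       ]
```

servo_tool --plan '[[[1,0.01,0.35,0,0,0,0],[1,0,0.3,0,0,0,0],[1,0,0,-0.3,0,0,0],[1,0,0,-0.3,0,0,0],[1,0,0,0,0,0,0]]]'

```text
t: 11.35
ee_pos: [509.3, 370.6, 311.3]
orientation: [-2.368, -2.064, 0.009]
ft_force: [-0.6, -1.2, -3.2]
width: 34.0
grasp_force: 30.0
```

servo_tool --plan '[[[1,0,0,0,0,0,0],[1,0,0,0,0,0,0]]]'

```text
t: 11.52
ee_pos: [510.6, 371.2, 314.6]
orientation: [-2.369, -2.063, 0.002]
ft_force: [0.1, -0.6, -1.6]
width: 33.9
grasp_force: 30.0
```

```bash
python3 - <<'E'
from h import *
st()
E
```

```text
t 11.52 tcp [510.6 371.2 314.6] yaw -7.9 z [-0.001 -0.001 -1.   ] F [ 0.1 -0.6 -1.6] w 33.9 g 30.0 q [ 0.61  0.42  1.6  -0.    1.12  0.75]
```

servo_tool --plan '[[[1,0,0.01,-0.1,0,0,0],[1,0,0,-0.2,0,0,0],[1,0,0,-0.2,0,0,0],[1,0,0,-0.2,0,0,0],[1,0,0,-0.2,0,0,0]]]'

```text
t: 11.93
ee_pos: [510.5, 371.8, 277.9]
orientation: [-2.368, -2.064, 0.001]
ft_force: [0.4, -0.1, -1.8]
width: 33.8
grasp_force: 30.0
```

servo_tool --plan '[[[1,0,0,-0.2,0,0,0],[1,0,0,-0.2,0,0,0],[1,0,0,-0.2,0,0,0],[1,0,0,-0.2,0,0,0],[1,0,0,-0.2,0,0,0]]]'

```text
t: 12.35
ee_pos: [510.6, 372.0, 238.2]
orientation: [-2.368, -2.064, 0.0]
ft_force: [0.3, 0.2, -2.2]
width: 33.6
grasp_force: 30.0
```

```bash
python3 - <<'E'
from h import *
st();s=save('scene','s4')
r=cv2.resize(s[170:300,150:310],(800,600),interpolation=cv2.INTER_CUBIC);cv2.imwrite('pics/c4.png',r[:,:,::-1])
E
```

```text
t 12.35 tcp [510.6 372.  238.2] yaw -7.8 z [-0. -0. -1.] F [ 0.3  0.2 -2.2] w 33.6 g 30.0 q [0.61 0.51 1.66 0.   0.97 0.75]
```

View pics/c4.png

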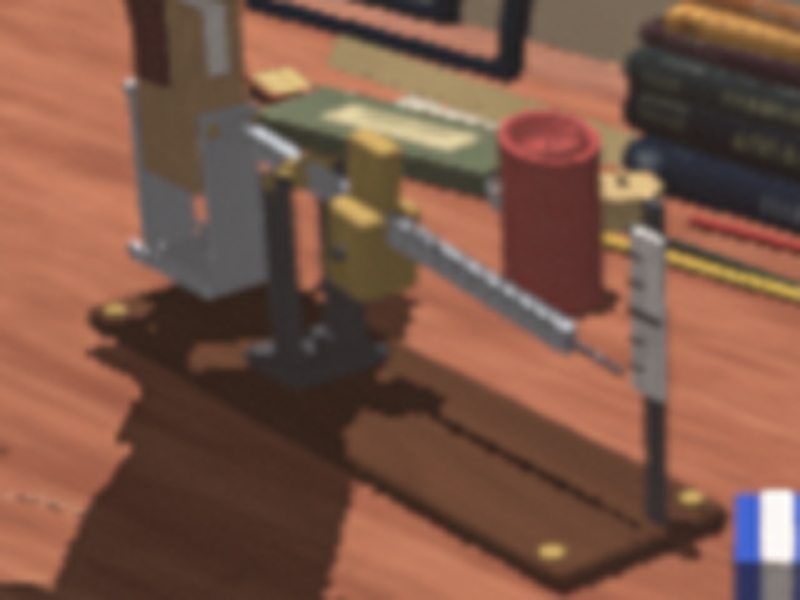

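The carton is entering between the end plates, its lower end near (190,190) in the crop, with no side force. The pointer at (620,370) is below the black line at (645,320), which means the long arm is down. I'll keep lowering.

servo_tool --plan '[[[1,0,0,-0.2,0,0,0],[1,0,0,-0.2,0,0,0],[1,0,0,-0.2,0,0,0],[1,0,0,-0.2,0,0,0],[1,0,0,-0.2,0,0,0]]]'

```text
t: 12.82
ee_pos: [510.6, 372.0, 198.2]
orientation: [-2.368, -2.064, 0.0]
ft_force: [0.7, 0.5, -2.2]
width: 33.7
grasp_force: 30.0
```

servo_tool --plan '[[[1,0,0,-0.1,0,0,0],[1,0,0,-0.1,0,0,0],[1,0,0,-0.05,0,0,0],[1,0,0,-0.05,0,0,0],[1,0,0,-0.05,0,0,0]]]'

```text
t: 13.23
ee_pos: [510.9, 372.1, 185.2]
orientation: [2.368, 2.064, 0.001]
ft_force: [0.4, 0.2, -1.0]
width: 33.8
grasp_force: 30.0
```

servo_tool --plan '[[[1,0,0,-0.05,0,0,0],[1,0,0,-0.05,0,0,0],[1,0,0,-0.05,0,0,0],[1,0,0,-0.05,0,0,0],[1,0,0,-0.05,0,0,0]]]'

```text
t: 13.65
ee_pos: [510.9, 372.2, 175.2]
orientation: [2.368, 2.064, 0.001]
ft_force: [0.2, 0.5, -1.0]
width: 34.2
grasp_force: 30.0
```

servo_tool --plan '[[[1,0,0,-0.05,0,0,0],[1,0,0,-0.04,0,0,0],[1,0,0,-0.03,0,0,0],[1,0,0,0,0,0,0]]]'

```text
t: 13.98
ee_pos: [510.7, 371.8, 170.0]
orientation: [2.368, 2.064, -0.0]
ft_force: [0.7, 0.5, -0.6]
width: 33.8
grasp_force: 30.0
```

servo_tool --plan '[[[1,0,0,-0.03,0,0,0],[1,0,0,0,0,0,0],[1,0,0,0,0,0,0]]]'

```text
t: 14.23
ee_pos: [510.6, 371.8, 169.0]
orientation: [2.368, 2.064, -0.001]
ft_force: [0.7, -0.4, -0.8]
width: 33.9
grasp_force: 30.0
```

servo_tool --plan '[[[1,0,0,-0.03,0,0,0],[1,0,0,0,0,0,0],[1,0,0,0,0,0,0]]]'

```text
t: 14.48
ee_pos: [510.6, 371.8, 168.1]
orientation: [2.368, 2.064, -0.0]
ft_force: [-0.7, -1.8, 2.8]
width: 33.7
grasp_force: 30.0
```

servo_tool --plan '[[[1,0,0,-0.02,0,0,0],[1,0,0,0,0,0,0],[1,0,0,0,0,0,0]]]'

```text
t: 14.73
ee_pos: [510.7, 371.8, 167.5]
orientation: [2.368, 2.064, -0.001]
ft_force: [-1.5, -3.2, 6.1]
width: 33.8
grasp_force: 30.0
```

servo_tool --plan '[[[0.2,0,0,0,0,0,0],[0,0,0,0,0,0,0],[-0.5,0,0,0,0,0,0],[-1,0,0,0,0,0,0],[-1,0,0,0,0,0,0]]]'

```text
t: 15.15
ee_pos: [510.6, 372.1, 166.9]
orientation: [-2.368, -2.064, 0.0]
ft_force: [0.1, -0.9, -0.8]
width: 58.4
grasp_force: 0.0
```

servo_tool --plan '[[[-1,0,0,0,0,0,0],[-1,0,0,0.3,0,0,0],[-1,0,0,0.8,0,0,0],[-1,0,0,0.9,0,0,0],[-1,0,0,0.9,0,0,0]]]'

```text
t: 15.57
ee_pos: [510.3, 371.8, 284.7]
orientation: [-2.368, -2.064, 0.002]
ft_force: [0.6, 0.4, -0.2]
width: 87.2
grasp_force: 0.0
```

servo_tool --plan '[[[-1,-0.1,-0.8,0.4,0,0,0],[-1,-0.1,-0.8,0,0,0,0],[-1,-0.1,-0.9,0,0,0,0],[-1,-0.1,-0.9,0,0,0,0],[-1,-0.1,-0.8,0,0,0,0]]]'

```text
t: 15.98
ee_pos: [490.1, 202.3, 300.2]
orientation: [2.368, 2.064, 0.002]
ft_force: [0.3, 0.3, 0.2]
width: 87.8
grasp_force: 0.0
```

servo_tool --plan '[[[-1,0,0,0,0,0,0],[-1,0,0,0,0,0,0],[-1,0,0,0,0,0,0]]]'

```text
t: 16.23
ee_pos: [491.2, 204.4, 300.0]
orientation: [2.369, 2.063, 0.003]
ft_force: [-0.2, 0.3, -0.4]
width: 87.8
grasp_force: 0.0
```

```bash
python3 - <<'E'
from h import *
st();s=save('scene','s5');w=save('wrist','w5')
r=np.hstack([cv2.resize(s[160:310,150:310],(400,375),interpolation=cv2.INTER_CUBIC),cv2.resize(w[100:400,160:480],(400,375))]);cv2.imwrite('pics/c5.png',r[:,:,::-1])
E
```

```text
t 16.23 tcp [491.2 204.4 300. ] yaw -7.9 z [ 0.001  0.001 -1.   ] F [-0.2  0.3 -0.4] w 87.8 g 0.0 q [0.37 0.29 1.84 0.   1.01 0.51]
```

View pics/c5.png

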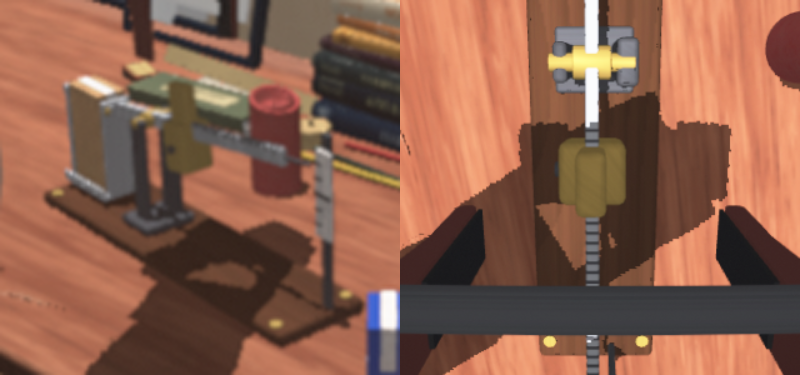

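The carton sits in the pan with the beam's long arm up. The poise tab is at crop (590,180), which is wrist pixel (312,244), and in the scene view its top is near (223,194).

```bash
python3 - <<'E'
from h import *
def tri(a,b):
    (o1,d1),(o2,d2)=a,b;d1=d1[0]/np.linalg.norm(d1);d2=d2[0]/np.linalg.norm(d2)
    A=np.c_[d1,-d2];s=np.linalg.lstsq(A,o2-o1,rcond=None)[0];p,q=o1+s[0]*d1,o2+s[1]*d2
    return ((p+q)/2).round(1),np.linalg.norm(p-q).round(1)
w=lambda x,y:ray('wrist',[[160+(x-400)/1.25,100+y/1.25]])
s=lambda x,y:ray('scene',[[150+x/2.5,160+y/2.5]])
print('tab top',tri(w(590,178),s(181,84)))
print('block bottom-ish', [onz('wrist',[[160+(590-400)/1.25,100+178/1.25]],z).round(1).tolist() for z in(180,190,200)])
c=np.array([487.1,208.,0]);th=-.136;Y=np.array([-np.sin(th),np.cos(th),0]);X=np.array([np.cos(th),np.sin(th),0])
for z in(180,190,200):
    for y in(148,210):
        P=onz('wrist',[[160+(590-400)/1.25,100+y/1.25]],z)[0];print(z,y,'bal x,y',((P-c)@X).round(1),((P-c)@Y).round(1))
# block width at crop y 172 left/right
P=[onz('wrist',[[160+(x-400)/1.25,100+172/1.25]],160)[0] for x in(560,626)];print(np.linalg.norm(P[1]-P[0]))
P=[onz('wrist',[[160+(x-400)/1.25,100+180/1.25]],195)[0] for x in(576,605)];print(np.linalg.norm(P[1]-P[0]))
E
```

```text
tab top (array([489.9, 215.2, 177.4]), np.float64(2.2))
block bottom-ish [[[489.3, 216.6, 180.0]], [[489.8, 219.2, 190.0]], [[490.4, 221.9, 200.0]]]
180 148 bal x,y 1.0 22.6
180 210 bal x,y 0.9 -6.4
190 148 bal x,y 1.3 24.6
190 210 bal x,y 1.1 -3.0
200 148 bal x,y 1.5 26.6
200 210 bal x,y 1.3 0.5
32.67948832948819
12.14396482630126
```

servo_tool --plan '[[[-1,-0.07,0.28,-0.3,0,0,0],[-1,0,0,-0.6,0,0,0],[-1,0,0,-0.6,0,0,0],[-1,0,0,-0.28,0,0,0],[0,0,0,0,0,0,0]]]'

```text
t: 16.75
ee_pos: [486.1, 215.7, 224.6]
orientation: [-2.365, -2.064, 0.009]
ft_force: [-0.3, -0.0, 0.2]
width: 84.4
grasp_force: 0.0
```

servo_tool --plan '[[[0.4,0,0,0,0,0,0],[0.4,0,0,0,0,0,0],[0.4,0,0,0,0,0,0],[0.6,0,0,0,0,0,0],[0.6,0,0,0,0,0,0]]]'

```text
t: 17.17
ee_pos: [488.3, 215.3, 228.8]
orientation: [2.368, 2.064, 0.003]
ft_force: [-0.8, -0.6, -0.1]
width: 51.2
grasp_force: 0.0
```

servo_tool --plan '[[[0.7,0,0,0,0,0,0],[0.75,0,0,0,0,0,0],[0.75,0,0,0,0,0,0],[0.75,0,0,0,0,0,0],[0.75,0,0,0,0,0,0]]]'

```text
t: 17.58
ee_pos: [487.9, 215.2, 227.9]
orientation: [2.368, 2.064, 0.0]
ft_force: [-0.3, 0.0, -0.5]
width: 18.1
grasp_force: 0.0
```

servo_tool --plan '[[[0.75,0,0,0,0,0,0],[0.75,0,0,0,0,0,0],[0.75,0,0,0,0,0,0]]]'

```text
t: 17.83
ee_pos: [488.1, 215.1, 227.9]
orientation: [2.368, 2.064, 0.0]
ft_force: [1.4, -0.8, -1.1]
width: 14.1
grasp_force: 30.0
```

servo_tool --plan '[[[0.75,-0.02,-0.15,0,0,0,0],[0.75,-0.02,-0.15,0,0,0,0],[0.75,-0.02,-0.15,0,0,0,0],[0.75,-0.02,-0.15,0,0,0,0],[0.75,-0.02,-0.15,0,0,0,0]]]'

```text
t: 18.25
ee_pos: [484.1, 185.1, 228.6]
orientation: [-2.368, -2.064, -0.003]
ft_force: [0.0, 1.8, 4.2]
width: 13.9
grasp_force: 30.0
```

```bash
python3 - <<'E'
from h import *
st()
E
```

```text
t 18.25 tcp [484.1 185.1 228.6] yaw -7.9 z [ 0.001  0.001 -1.   ] F [0.  1.8 4.2] w 13.9 g 30.0 q [0.34 0.37 1.92 0.   0.85 0.48]
```

servo_tool --plan '[[[0.75,-0.02,-0.15,0,0,0,0],[0.75,-0.01,-0.05,0,0,0,0],[0.75,0,0,0,0,0,0],[0.3,0,0,0,0,0,0],[0.3,0,0,0,0,0,0]]]'

```text
t: 18.67
ee_pos: [482.2, 177.0, 227.4]
orientation: [-2.368, -2.064, 0.002]
ft_force: [1.1, 0.4, -0.5]
width: 23.9
grasp_force: 0.0
```

servo_tool --plan '[[[0.3,0,0,0,0,0,0],[0.3,0,0,0.2,0,0,0],[0.3,0,0,0.5,0,0,0],[0.3,0,0,0.5,0,0,0],[0.3,0,0,0.3,0,0,0]]]'

```text
t: 19.08
ee_pos: [483.0, 177.5, 289.8]
orientation: [2.368, 2.064, 0.002]
ft_force: [0.2, 0.4, -0.6]
width: 30.6
grasp_force: 0.0
```

servo_tool --plan '[[[0.3,0,0,0,0,0,0],[0.3,0,0,0,0,0,0],[0.3,0,0,0,0,0,0],[0.3,0,0,0,0,0,0],[0.3,0,0,0,0,0,0]]]'

```text
t: 19.5
ee_pos: [482.2, 177.1, 286.9]
orientation: [-2.368, -2.064, 0.003]
ft_force: [0.2, 0.1, -0.7]
width: 30.8
grasp_force: 0.0
```

```bash
python3 - <<'E'
from h import *
st();s=save('scene','s6');w=save('wrist','w6')
r=np.hstack([cv2.resize(s[185:255,190:300],(630,400),interpolation=cv2.INTER_CUBIC)]);cv2.imwrite('pics/c6.png',r[:,:,::-1])
c=np.array([487.1,208.,0]);th=-.136;Y=np.array([-np.sin(th),np.cos(th),0])
for t in(-.12,-.06,0,.06): print(t,proj('scene',c+Y*(58.5-250*np.cos(t))+[0,0,130-250*np.sin(t)]).round(1), proj('scene',c+Y*(58.5-150*np.cos(t))+[0,0,130-150*np.sin(t)]).round(1))
E
```

```text
t 19.5 tcp [482.2 177.1 286.9] yaw -7.8 z [-0.002 -0.001 -1.   ] F [ 0.2  0.1 -0.7] w 30.8 g 0.0 q [0.33 0.28 1.89 0.   0.98 0.47]
-0.12 [[273.4 224.9]] [[246.2 216.8]]
-0.06 [[273.9 231.2]] [[246.5 220.4]]
0 [[274.1 237.5]] [[246.7 224. ]]
0.06 [[274.  243.5]] [[246.8 227.4]]
```

View pics/c6.png

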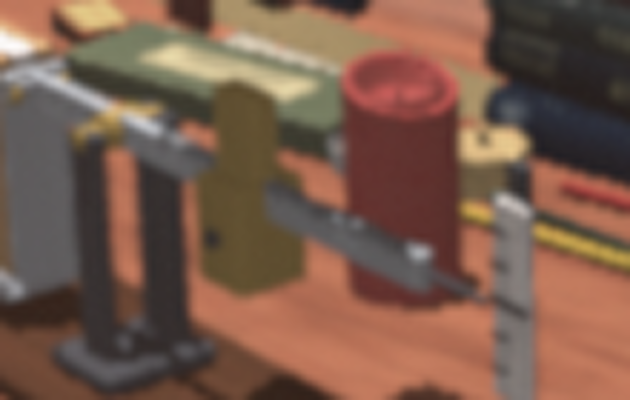

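The pointer tip is at full-image (274.7,237.0), against 237.5 predicted for level, with the black line just behind it. So it's close to balance. Next I'll measure it to subpixel against the two stop positions.

```bash
python3 - <<'E'
from h import *
s7=save('scene','s7');st()
c=np.array([487.1,208.,0]);th=-.136;Y=np.array([-np.sin(th),np.cos(th),0])
I={k:cv2.imread(f'pics/{k}.png').astype(int) for k in('s4','s5','s6','s7')}
for k,r0,t in(('s4',240,.12),('s5',214,-.12),('s6',226,0),('s7',226,0)):
    print(k,'pred tip',proj('scene',c+Y*(58.5-250)+[0,0,130-250*np.sin(t)]).round(1),'pred 235mm',proj('scene',c+Y*(58.5-235)+[0,0,130-235*np.sin(t)]).round(1))
    for col in(266,269,272,274): print(col,r0,I[k][r0:r0+18,col].sum(1).tolist())
print('mark');
for col in(278,280): print(col,I['s7'][228:246,col].sum(1).tolist())
print(proj('scene',[c+Y*y+[0,0,130] for y in(-186,-191.5,-197)]).round(1))
E
```

```text
t 19.65 tcp [482.5 177.1 287.3] yaw -7.9 z [-0.001 -0.    -1.   ] F [-0.4 -0.1 -0.2] w 30.6 g 0.0 q [0.33 0.28 1.89 0.   0.98 0.47]
s4 pred tip [[274.2 249.5]] pred 235mm [[269.9 246.6]]
266 240 [385, 379, 364, 355, 328, 288, 298, 367, 402, 403, 396, 390, 389, 395, 390, 378, 374, 383]
269 240 [417, 407, 391, 375, 367, 363, 360, 334, 319, 360, 389, 399, 390, 380, 385, 389, 378, 373]
272 240 [416, 417, 407, 392, 378, 366, 355, 340, 315, 288, 303, 358, 395, 393, 376, 383, 392, 383]
274 240 [405, 420, 413, 398, 387, 369, 352, 348, 335, 321, 307, 338, 381, 396, 386, 374, 382, 393]
s5 pred tip [[273.9 225.1]] pred 235mm [[269.6 223.8]]
266 214 [187, 186, 187, 185, 183, 185, 187, 192, 214, 219, 196, 185, 185, 183, 183, 184, 184, 185]
269 214 [186, 184, 186, 187, 188, 186, 197, 200, 200, 223, 224, 186, 180, 189, 193, 193, 195, 186]
272 214 [282, 259, 262, 268, 272, 291, 372, 448, 413, 285, 234, 251, 298, 367, 391, 402, 405, 398]
274 214 [294, 264, 260, 262, 268, 274, 331, 425, 450, 365, 255, 258, 319, 371, 389, 396, 394, 394]
s6 pred tip [[274.1 237.5]] pred 235mm [[269.8 235.3]]
266 226 [18
[... 376 characters left out ...]
18, 401]
s7 pred tip [[274.1 237.5]] pred 235mm [[269.8 235.3]]
266 226 [184, 182, 190, 195, 190, 195, 221, 236, 217, 194, 186, 186, 230, 328, 397, 399, 381, 374]
269 226 [191, 190, 190, 196, 193, 184, 179, 202, 227, 219, 180, 202, 319, 405, 422, 413, 396, 377]
272 226 [383, 387, 392, 401, 406, 398, 342, 233, 192, 231, 252, 277, 352, 406, 422, 422, 413, 398]
274 226 [366, 388, 391, 393, 394, 394, 398, 373, 343, 347, 334, 283, 311, 378, 412, 426, 419, 403]
mark
278 [357, 354, 337, 302, 305, 343, 356, 353, 333, 277, 220, 270, 333, 348, 336, 300, 291, 328]
280 [381, 385, 382, 382, 382, 382, 382, 382, 380, 362, 295, 226, 270, 334, 346, 348, 352, 359]
[[272.5 236.7]
 [274.1 237.5]
 [275.6 238.2]]
```

```bash
python3 - <<'E'
from h import *
c=np.array([487.1,208.,0]);th=-.136;Y=np.array([-np.sin(th),np.cos(th),0]);X=np.array([np.cos(th),np.sin(th),0])
tip=lambda t,r=250:c+Y*(58.5-r*np.cos(t))+[0,0,130-r*np.sin(t)]
I={k:cv2.imread(f'pics/{k}.png').astype(float).sum(2) for k in('scene0','s4','s5','s7')}
def mn(a,r0,r1,col):
    v=I[a][r0:r1,col];i=int(v.argmin())+r0;y=I[a][i-1:i+2,col];return i+.5*(y[0]-y[2])/(y[0]-2*y[1]+y[2])
for col in(273,274,275):
    print(col,{a:round(mn(a,*r,col),2) for a,r in dict(scene0=(246,254),s4=(246,254),s5=(221,229),s7=(234,241)).items()})
print('pred',[proj('scene',tip(t)).round(2).tolist() for t in(.12,0,-.12)])
for y in(-195,-200):print(proj('scene',[c+Y*y+X*x+[0,0,130] for x in(-15,-10,-5,0,5,10,15)]).round(1).tolist())
for col in(277,278,279,280,281,282,283): print(col,round(mn('s7',234,243,col),2),I['s7'][236:242,col])
# card corners: bright column extents
for col in(276,278,280,282,284): print(col,I['s7'][214:262:1,col].astype(int).tolist())
E
```

```text
273 {'scene0': np.float64(249.75), 's4': np.float64(249.72), 's5': np.float64(224.47), 's7': np.float64(234.16)}
274 {'scene0': np.float64(249.8), 's4': np.float64(249.81), 's5': np.float64(224.47), 's7': np.float64(237.15)}
275 {'scene0': np.float64(248.75), 's4': np.float64(248.82), 's5': np.float64(224.47), 's7': np.float64(236.98)}
pred [[[273.69, 249.26]], [[274.06, 237.45]], [[273.39, 224.88]]]
[[269.8, 239.8], [271.6, 239.2], [273.3, 238.6], [275.1, 237.9], [276.8, 237.3], [278.5, 236.7], [280.2, 236.1]]
[[271.3, 240.6], [273.0, 239.9], [274.8, 239.3], [276.5, 238.7], [278.2, 238.0], [280.0, 237.4], [281.7, 236.8]]
277 237.47 [310. 236. 238. 310. 349. 357.]
278 238.03 [333. 277. 220. 270. 333. 348.]
279 238.68 [368. 330. 254. 239. 307. 343.]
280 239.11 [380. 362. 295. 226. 270. 334.]
281 239.49 [381. 372. 329. 260. 261. 319.]
282 239.67 [375. 363. 344. 310. 304. 334.]
283 239.91 [383. 360. 347. 333. 326. 336.]
276 [272, 262, 265, 272, 317, 388, 412, 383, 387, 359, 290, 264, 323, 361, 366, 353, 305, 276, 324, 359, 364, 345, 288, 233, 278, 347, 374, 383, 351, 307, 324, 352, 355,
[... 355 characters left out ...]
 469, 542, 459, 389, 374, 366, 367, 374, 381, 385, 382, 382, 382, 382, 382, 382, 380, 362, 295, 226, 270, 334, 346, 348, 352, 359, 361, 362, 368, 371, 369, 368, 367, 370, 365, 331, 254, 175, 150, 148, 146, 149]
282 [276, 224, 208, 204, 199, 202, 265, 377, 412, 345, 336, 351, 335, 329, 339, 345, 349, 351, 352, 364, 373, 378, 375, 363, 344, 310, 304, 334, 349, 354, 354, 359, 361, 362, 359, 360, 359, 358, 361, 363, 367, 358, 316, 241, 191, 183, 187, 187]
284 [370, 381, 374, 361, 354, 356, 347, 301, 214, 208, 342, 431, 377, 279, 293, 357, 385, 398, 404, 410, 411, 406, 400, 389, 378, 365, 354, 353, 362, 375, 384, 386, 383, 374, 363, 357, 355, 352, 358, 371, 381, 384, 381, 371, 357, 349, 358, 365]
```

```bash
python3 - <<'E'
from h import *
I={k:cv2.imread(f'pics/{k}.png').astype(float).sum(2) for k in('scene0','s4','s5','s7')}
def cen(a,b,r0,r1,cols):
    o=[]
    for col in cols:
        d=np.clip(I[b][r0:r1,col]-I[a][r0:r1,col]-12,0,None);o.append((round(float((d*np.arange(r0,r1)).sum()/d.sum()),2) if d.sum()>40 else None,int(d.sum())))
    return o
C=range(269,278)
print('dn',cen('s4','s7',244,255,C));print('dn0',cen('scene0','s7',244,255,C));print('up',cen('s5','s7',220,229,C));print('up',cen('s5','s4',220,229,C))
print('now/s4',cen('s7','s4',233,243,C));print('now/s5',cen('s7','s5',233,243,C))
for c in(273,274,275):print(c,(I['s5']-I['s7'])[230:245,c].astype(int).tolist(),(I['s7']-I['s5'])[219:231,c].astype(int).tolist(),(I['s7']-I['s4'])[244:256,c].astype(int).tolist())
E
```

```text
dn [(248.04, 125), (248.33, 176), (248.74, 221), (249.47, 228), (249.87, 219), (250.15, 144), (None, 36), (None, 0), (None, 0)]
dn0 [(248.04, 131), (248.33, 186), (248.77, 236), (249.41, 240), (249.88, 228), (250.16, 159), (250.22, 41), (None, 0), (None, 0)]
up [(None, 0), (225.44, 55), (225.22, 165), (225.27, 207), (225.48, 184), (225.56, 77), (None, 2), (None, 0), (None, 0)]
up [(None, 0), (225.44, 48), (225.21, 150), (225.24, 189), (225.48, 166), (225.51, 63), (None, 0), (None, 0), (None, 0)]
now/s4 [(None, 0), (None, 0), (None, 0), (None, 15), (237.13, 133), (237.13, 141), (None, 35), (None, 0), (None, 0)]
now/s5 [(None, 0), (None, 0), (None, 0), (None, 24), (237.11, 138), (237.12, 152), (237.24, 42), (None, 0), (None, 0)]
273 [0, -2, 0, 3, 0, 8, 39, 81, 54, 8, 0, -1, 0, 0, 1] [0, -1, -1, -2, 2, 30, 87, 87, 28, 1, 3, 0] [1, 4, 4, 3, 26, 72, 100, 66, 15, 6, -4, -69]
274 [0, 0, 0, -1, 1, 8, 42, 86, 60, 10, -3, -3, -2, -2, -1] [-1, 3, 0, 0, -1, 14, 47, 47, 17, 2, -3, 0] [5, 7, 6, 2, 13, 41, 78, 56, 16, 5, 3, -25]
275 [-2, 0, 1, 2, 0, 5, 14, 40, 24, 4, -1, -2, -1, 0, 0] [-2, 0, 2, -1, 3, 6, 14, 10, 7, 1, 0, 2] [5, 5, 4, 4, 6, 18, 33, 21, 8, 4, 7, 5]
```

With the background removed, the pointer is at row 237.1 and level should be about 238.2. That puts the pointer about 0.010 rad too high, so the poise needs roughly 1.7 mm more outward travel.

servo_tool --plan '[[[0.3,0,0,-0.3,0,0,0],[0.3,0,0,-0.5,0,0,0],[0.3,0,0,-0.4,0,0,0],[0.3,0,0,-0.2,0,0,0],[0.3,0,0,-0.1,0,0,0]]]'

```text
t: 20.07
ee_pos: [482.1, 177.0, 226.5]
orientation: [-2.368, -2.064, 0.004]
ft_force: [-0.8, -0.3, 1.1]
width: 30.7
grasp_force: 0.0
```

servo_tool --plan '[[[0.5,0,0,0,0,0,0],[0.6,0,0,0,0,0,0],[0.75,0,0,0,0,0,0],[0.75,0,0,0,0,0,0],[0.75,0,0,0,0,0,0]]]'

```text
t: 20.48
ee_pos: [483.0, 177.4, 228.6]
orientation: [2.368, 2.064, 0.002]
ft_force: [-0.2, 1.1, 1.1]
width: 13.8
grasp_force: 30.0
```

```bash
python3 - <<'E'
from h import *
st()
E
```

```text
t 20.48 tcp [483.  177.4 228.6] yaw -7.8 z [ 0.001  0.001 -1.   ] F [-0.2  1.1  1.1] w 13.8 g 30.0 q [0.33 0.37 1.93 0.   0.84 0.47]
```

servo_tool --plan '[[[0.75,0,0,0,0,0,0],[0.75,0,0,0,0,0,0],[0.75,0,0,0,0,0,0]]]'

```text
t: 20.73
ee_pos: [483.0, 177.3, 228.3]
orientation: [2.368, 2.064, 0.001]
ft_force: [-0.8, 0.2, 3.7]
width: 13.9
grasp_force: 30.0
```

servo_tool --plan '[[[0.75,-0.005,-0.038,0,0,0,0],[0.75,0,0,0,0,0,0],[0.75,0,0,0,0,0,0],[0.75,0,0,0,0,0,0],[0.75,0,0,0,0,0,0]]]'

```text
t: 21.15
ee_pos: [482.8, 175.7, 228.1]
orientation: [2.368, 2.064, 0.001]
ft_force: [1.2, -0.8, 3.6]
width: 14.4
grasp_force: 30.0
```

servo_tool --plan '[[[0.5,0,0,0,0,0,0],[0.3,0,0,0,0,0,0],[0.3,0,0,0,0,0,0],[0.3,0,0,0.2,0,0,0],[0.3,0,0,0.6,0,0,0]]]'

```text
t: 21.57
ee_pos: [480.6, 175.0, 257.7]
orientation: [-2.366, -2.063, 0.01]
ft_force: [-0.4, 0.1, 0.4]
width: 30.4
grasp_force: 0.0
```

servo_tool --plan '[[[0.3,0,0,0.7,0,0,0],[0.3,0,0,0.3,0,0,0],[0.3,0,0,0,0,0,0],[0.3,0,0,0,0,0,0],[0.3,0,0,0,0,0,0]]]'

```text
t: 21.98
ee_pos: [481.9, 175.5, 299.1]
orientation: [-2.368, -2.064, 0.002]
ft_force: [-1.0, -0.7, -0.5]
width: 30.4
grasp_force: 0.0
```

servo_tool --plan '[[[0.3,0,0,0,0,0,0],[0.3,0,0,0,0,0,0],[0.3,0,0,0,0,0,0],[0.3,0,0,0,0,0,0],[0.3,0,0,0,0,0,0]]]'

```text
t: 22.4
ee_pos: [482.4, 175.6, 299.5]
orientation: [-2.368, -2.064, 0.001]
ft_force: [0.1, -0.5, -0.0]
width: 30.7
grasp_force: 0.0
```

```bash
cat > m.py <<'E'
from h import *
import sys
save('scene',sys.argv[1]);st()
I={k:cv2.imread(f'pics/{k}.png').astype(float).sum(2) for k in('s4','s5',sys.argv[1])}
for b in('s4','s5'):
    for c in(273,274,275):
        d=np.clip(I[b][231:245,c]-I[sys.argv[1]][231:245,c]-12,0,None);print(b,c,round(float((d*np.arange(231,245)).sum()/max(d.sum(),1)),2),int(d.sum()))
E
python3 m.py s8
```

```text
t 22.45 tcp [482.4 175.6 299.6] yaw -7.9 z [-0. -0. -1.] F [-0.  -0.6 -0.3] w 30.6 g 0.0 q [ 0.33  0.26  1.88 -0.    1.    0.46]
s4 273 238.08 159
s4 274 238.19 114
s4 275 238.25 20
s5 273 238.08 166
s5 274 238.18 125
s5 275 238.3 30
```

servo_tool --plan '[[[0.3,0,0,0.5,0,0,0],[0.3,0,0,0.5,0,0,0],[0.3,0,0,0.3,0,0,0],[0.3,0,0,0,0,0,0],[0.3,0,0,0,0,0,0]]]'

```text
t: 22.87
ee_pos: [482.6, 175.7, 352.1]
orientation: [2.368, 2.064, 0.002]
ft_force: [-0.7, 0.2, -0.2]
width: 30.8
grasp_force: 0.0
```

servo_tool --plan '[[[0.3,0,0,0,0,0,0],[0.3,0,0,0,0,0,0],[0.3,0,0,0,0,0,0],[0.3,0,0,0,0,0,0],[0.3,0,0,0,0,0,0]]]'

```text
t: 23.28
ee_pos: [482.4, 175.6, 351.4]
orientation: [-2.368, -2.064, 0.001]
ft_force: [-0.2, 0.6, -1.1]
width: 30.7
grasp_force: 0.0
```

```bash
python3 m.py s9; python3 - <<'E'
from h import *
a=cv2.imread('pics/top0.png').astype(float);b=save('top','t9')[:,:,::-1].astype(float)
for n,(x0,y0,x1,y1) in dict(smallbox=(340,240,361,268),matchbox=(382,246,398,274),blue1=(345,288,376,322),orange=(395,288,422,320),blue2=(416,230,448,262),hg=(298,168,326,198),candle=(182,176,212,206)).items():
    print(n,np.abs(a-b)[y0:y1,x0:x1].mean().round(1))
E
```

```text
t 23.33 tcp [482.4 175.6 351.5] yaw -7.9 z [-0.001 -0.    -1.   ] F [-0.5  0.3 -0.2] w 30.5 g 0.0 q [0.33 0.2  1.83 0.   1.12 0.46]
s4 273 238.09 155
s4 274 238.21 106
s4 275 238.18 17
s5 273 238.09 162
s5 274 238.2 117
s5 275 238.36 25
smallbox 2.4
matchbox 2.4
blue1 2.3
orange 1.9
blue2 2.1
hg 1.9
candle 3.2
```

The beam is steady at level and the bystanders haven't moved, so I'm handing in.

```bash
python3 -c "
from h import *
print(close_job())"
```

```text
the job is handed in; nothing more can be done
None
```

The tall carton stands upright on the pan floor between the end plates and the beam rests level: the pointer reads within about 0.001 rad of the level row worked out from the two stops. The job was handed in at about 23 s with the arm clear and the other things unmoved in the top view.

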